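# Switch on the fan of the pasta dryer

### The job

The pasta is rolled out and ready to dry: switch on the fan of the low table-top dryer. Its switch is the one with the long bat in the row of three along the dryer's front edge; push that bat past its centre so that it snaps over to lean towards the round fan grille. Leave the two short switches beside it as they are.

Things in the scene. Friction and masses are not known exactly. Their poses are not given: they have to be found in the camera images.
- fan_switch_pivot (a point): Hinge axis of the LONG bat switch: a fixed point 10 mm above the flat deck of the dryer, a bare-metal box 320 mm deep, 360 wide, 70 high. x: level, square from the dryer's front edge (off side) to its round fan grille (on side); y: along the row of switches; z: up. The bat, a pale rod 9 mm thick, 14 mm over its outer 22 mm, swings in the x-z plane; its end is 55 mm from this axis.
- fan_switch (a joint): LONG bat's angle, rad: 0 = off, leaning 0.4 rad from upright to the front edge; 0.4 = upright; 0.8 = on, leaning 0.4 rad to the grille. A spring holds it at either stop (3 N at 40 mm from the axis starts it); past upright it snaps over by itself. Base: plate 46 x 36 mm, 8 high, with a 20 mm collar to 15 mm above the deck. It may stand in any of the row's three places, 85 mm apart.
- short_off (a joint): A SHORT bat switch in the same row, 50 mm in from the dryer's front edge; plate and spring as the long one's, but its bat is 30 mm long, 9 mm thick, its end 38 mm above the deck. This one is off at the start and must stay so. Rad: 0 = off, leaning to the front edge, 0.8 = on, to the grille.
- short_on (a joint): A SHORT bat switch in the same row, 50 mm in from the dryer's front edge; plate and spring as the long one's, but its bat is 30 mm long, 9 mm thick, its end 38 mm above the deck. This one is on at the start and must stay so. Rad: 0 = on, leaning to the grille, 0.8 = off, to the front edge.

How it is judged (in metres and radians):
At the end, for the whole second after the job is handed in: The long bat leans to the grille, within 0.15 rad of its on stop (joint over 0.65); both short bats rest where they were, within 0.15 rad of their stops (value of joint fan_switch above 0.65 rad and value of joint each of short_off, short_on below 0.15 rad); the robot touches nothing.
It fails at once if the short switch that was off is flipped (value of joint short_off above 0.4 rad).
It fails at once if the short switch that was on is flipped (value of joint short_on above 0.4 rad).
It also fails if it takes over 26 s, if anything falls off the work surface, if the arm or the gripper's body presses on something with over 40 N, if the wrist force passes 120 N, or if a joint passes its speed limit or range.

### The arm

A 6-joint arm with a two-finger parallel gripper is mounted at the origin on the work surface. World frame = base frame: x ahead of the robot, y to its left, z up, the work surface at z = 0. Lengths are in m, angles in degrees, forces in N, time in s.
With the tool pointing down it reaches from about 0.25 to 0.725 m from the base axis. Payload 9.7 kg.
Tool frame: the origin (TCP) lies at the very end of the fingers, on their centre line; the grasp point (between the pads) lies 19 mm behind it; y points along the fingers, x is the direction in which the jaws open and shut, and the axes are right-handed (so a half turn about y gives the same grasp; the last joint's range is limited). The gripper opens to 85 mm and grips with 20 to 120 N. Pads are 22 mm wide; open, the fingers measure 114 mm over their backs; the gripper's body (76 mm by 85 mm) begins 54 mm behind the grasp point. The pads swing forward as they close: fully open they stand 13 mm farther back than shut.
Start: joints at [68.984, 4.979, 10.078, 95.1, 0, 90], TCP at [0.197, 0.513, 0.231] pointing down, gripper open.
Joint ranges: [-179.16, 179.16], [-48.56, 103.87], [-65.8, 70.77], [-126.05, 130.52], [-82.76, 87.17], [-180, 180]. Speed limits (degrees/s): [127.2, 127.2, 147.25, 180, 180, 180].

### API

Orientations are given as [roll, pitch, yaw] about the fixed x, y, z axes, in that order (R = Rz(yaw) Ry(pitch) Rx(roll)).
In Python, from workcell import bot gives the robot as it stands.
- The arm moves only by the shell command python3 -m jog 'ROWS' [FORCE]. ROWS is JSON, a list of rows, each a list of 7 numbers: the closure, from 0 (fully open) to 1 (shut), then the shift along the world's x, y, z in units of 25 mm (1.0 is 25 mm), then the turn, a rotation vector about the world's x, y, z in units of 5 degrees (1.0 is 5 degrees). A call has 1 to 5 rows; each row is the pose to reach, as a shift and turn from the pose commanded when the call began; what a row does not reach only later rows make up. A row lasts 1/10 s, in which the tool goes at most 50 mm and 8.59 degrees, less where a joint would pass 70% of its speed; a pose out of reach is approached as far as the arm can. A call with a gripper value outside its range is refused whole. The fingers move at their own pace and stop on an object; FORCE is the grip in N (left out, the last holds). Time passes only in rows, so rows that repeat a pose let the fingers close. It gives the time, the measured TCP pose, the force and the opening at its end, in the units of the state.
- bot.get_obs(): the state, without advancing time (a new reading comes with each control period).
- bot.camera(name): name is "scene" or "top" or "wrist"; returns (picture, depth): 384x512x3 uint8, red, green, blue; 384x512 float32, m along the optical axis (not along the pixel's ray), 0 where there is no reading.
- bot.camera_model(name): a dict with "fx", "fy", "cx", "cy" (pixels), "k1" (the pictures are not rectified: a ray, as slopes to the right and down, at radius r is drawn at 1 + k1 r^2 times it, then the intrinsics apply), "rvec" (rotation vector, rad) and "tvec" (3), from world to camera coordinates, as OpenCV has them; the wrist camera has in their place "tool_from_camera" (4x4, takes a point from camera to tool coordinates, whose origin is the TCP and whose axes are the tool frame's). Camera axes: x right, y down, z forward; pixel columns grow to the right and rows downward; lengths in m; the calibration is good to about 2 mm. A picture is of the moment at which its call begins: read the wrist's pose just before it. camera_model takes no time and is no camera call.
- bot.job_done(): hands the job in, once; it reports no verdict.
Trained networks look in the newest picture that a camera, given by its name, has taken for a name from the list of things; names that differ only in an ending like _2 or _b are one class to them, and where a whole thing is asked for, a point or a joint stands for the part that bears it (a point fixed in the world has none). Each returns a list of dicts, best first, with "conf" (0 to 1); they miss things now and then, are a little off and sometimes report something else, mostly with a low value. They report only what shows in the picture. A call takes as long as a camera call.
- bot.regions_of(camera, label): "pixels" (384x512 bool, what is visible of it) and "point" ([row, column] in pixels, amid what is visible of it).
The state is a dict: "time": time; "q": joint angles; "qd": joint speeds; "joint_efforts": joint torques, N m; "ee_pos": TCP position; "tcp_rot": TCP orientation; "wrist_force": force on the tool from outside, world axes, zero at the start; "torque": the same for the moment, N m; "opening": finger opening in m.
Only numpy, scipy, OpenCV 4.12 (cv2) and the standard library are available. Lean on these libraries where they do the work, as an engineer would, in place of code of your own. Each camera call takes 0.05 s, during which the arm holds its last target. There are 200 camera calls.

## Working session

There is one attempt and no reset: what is moved stays moved. The work goes in short steps, Python scripts to look and compute and a shell command to move; the robot and the scene stay as the last step left them, time stands still between calls to the robot, and variables do not carry over. Pictures are saved under pics/ and viewed, about 8 in all and at most 12, crops included, and the job is handed in when it is done.

```bash
mkdir -p pics; cat > h.py <<'E'
import numpy as np,cv2
from workcell import bot
from scipy.spatial.transform import Rotation as R
def cloud(name,depth,obs=None):
    m=bot.camera_model(name);K=np.array([[m['fx'],0,m['cx']],[0,m['fy'],m['cy']],[0,0,1.]])
    v,u=np.mgrid[0:384,0:512]
    p=np.stack([u.ravel(),v.ravel()],-1).astype(float)
    xd=(p-[m['cx'],m['cy']])/[m['fx'],m['fy']]; x=xd.copy()
    for _ in range(15): x=xd/(1+m['k1']*(x**2).sum(1,keepdims=True))
    P=np.c_[x,np.ones(len(x))]*depth.reshape(-1,1)
    if 'rvec' in m:
        r=R.from_rotvec(np.ravel(m['rvec'])).as_matrix(); W=(P-np.ravel(m['tvec']))@r
    else:
        T=np.array(m['tool_from_camera']);P=P@T[:3,:3].T+T[:3,3]
        W=P@R.from_euler('xyz',obs['tcp_rot'],degrees=True).as_matrix().T+obs['ee_pos']
    return W.reshape(384,512,3)
E
python3 - <<'E'
from h import *
o=bot.get_obs();print(o)
ims=[]
for c in ['scene','top']:
    im,d=bot.camera(c);W=cloud(c,d);np.save(c+'.npy',W);cv2.imwrite(f'pics/{c}0.png',im[:,:,::-1])
    for l in ['fan_switch','short_off','short_on']:
        for r in bot.regions_of(c,l)[:3]:
            p=r['pixels']&(d>0);w=W[p]
            print(c,l,round(r['conf'],2),r['point'],p.sum(),np.round(np.median(w,0),3),np.round(w.min(0),3),np.round(w.max(0),3)) if p.any() else print(c,l,r['conf'],r['point'])
E
```

```text
{'time': 0.0, 'q': array([ 6.89833071e+01,  5.01083921e+00,  1.00339341e+01,  9.50981215e+01,
       -9.39863637e-04,  9.00013857e+01]), 'qd': array([-0.07343351, -0.04676365,  0.04028696, -0.10605066,  0.0682876 ,
       -0.1381546 ]), 'joint_efforts': array([-1.99059614e-03, -5.20383453e+01,  4.64807332e+01,  1.61991525e-02,
       -8.95467406e-05,  1.96096016e-05]), 'ee_pos': array([0.19717666, 0.51320276, 0.2305809 ]), 'tcp_rot': array([-9.00009417e+01,  7.50265538e-02,  6.89819214e+01]), 'wrist_force': array([-0.17520814,  0.21077734, -0.67649812]), 'torque': array([-0.04149697, -0.00410699, -0.04160929]), 'opening': 0.08543391270056286}
scene fan_switch 0.66 [149.5, 199.8] 83 [ 0.528 -0.164  0.114] [ 0.477 -0.243  0.07 ] [ 0.539 -0.155  0.13 ]
scene short_off 0.42 [199.4, 206.8] 8 [ 0.591 -0.007  0.101] [ 0.589 -0.009  0.097] [ 0.594 -0.005  0.105]
top fan_switch 0.66 [205.1, 365.0] 65 [ 0.526 -0.164  0.126] [ 0.517 -0.172  0.085] [ 0.541 -0.158  0.132]
```

```bash
python3 - <<'E'
import cv2,numpy as np
a=cv2.imread('pics/scene0.png');b=cv2.imread('pics/top0.png')
print(a.shape)
cv2.imwrite('pics/v1.png',cv2.resize(a,(800,600)))
cv2.imwrite('pics/v2.png',cv2.resize(b,(800,600)))
E
```

```text
(384, 512, 3)
```

View pics/v1.png

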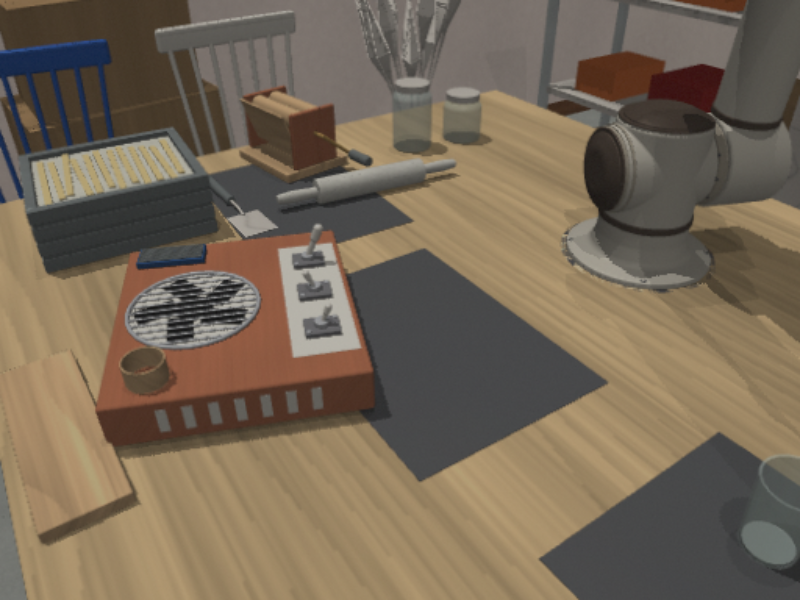

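View pics/v2.png

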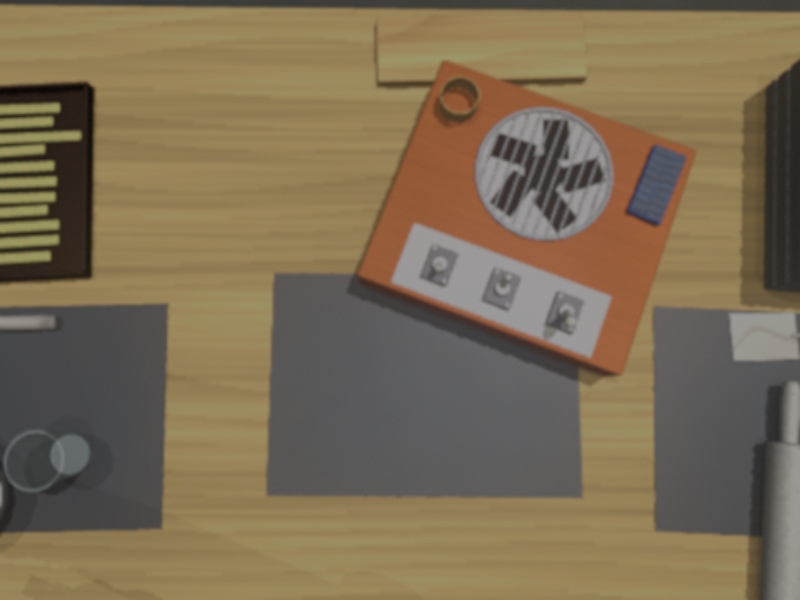

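The scene view shows the long bat at (313,238), leaning to the front edge, with the two short ones at (316,285) and (324,318). In the top view the long bat is the right-hand switch, plate near (566,312). The middle short one leans to the grille and the left one to the front. Next I'll get the dryer axis and the pivot.

```bash
python3 - <<'E'
from h import *
W=np.load('top.npy');x,y,z=W[...,0],W[...,1],W[...,2]
m=((z>.062)&(z<.076)&(x>.4)&(abs(y+.05)<.35)).astype(np.uint8)
m=cv2.morphologyEx(m,cv2.MORPH_OPEN,np.ones((5,5)))
n,l,s,c=cv2.connectedComponentsWithStats(m);k=1+s[1:,4].argmax();w=W[l==k]
print('deck z',np.median(w[:,2]),np.percentile(w[:,2],[5,95]))
r=cv2.minAreaRect(w[:,:2].astype(np.float32));b=cv2.boxPoints(r);print(r,b)
# plates by height above the deck
e=b[np.argsort(b[:,0])[:2]];e=e[np.argsort(-e[:,1])];yd=(e[0]-e[1])/np.linalg.norm(e[0]-e[1]);xd=np.array([yd[1],-yd[0]])
print('xd',xd,'yaw',np.degrees(np.arctan2(xd[1],xd[0])))
L=(W[...,:2]-e.mean(0))@np.c_[xd,yd]
for c0 in (-85,0,85):
    g=(abs(L[...,1]-c0/1e3)<.04)&(abs(L[...,0]-.05)<.045)
    p=g&(z>np.median(w[:,2])+.005); q=L[p]*1e3
    print(c0,p.sum(),'plate range',q.min(0).round(),q.max(0).round(),'top', z[p].max().round(3), (L[p][z[p]>z[p].max()-.012].mean(0)*1e3).round(1), 'pivot',(e.mean(0)+xd*.05+yd*c0/1e3).round(4))
E
```

```text
deck z 0.06962417179348748 [0.06698298 0.07318282]
((0.6723522543907166, -0.13105826079845428), (0.3611234426498413, 0.3220204710960388), 69.51372528076172) [[ 0.45833138 -0.24384971]
 [ 0.75998604 -0.3565514 ]
 [ 0.88637316 -0.01826681]
 [ 0.58471847  0.09443489]]
xd [ 0.936756 -0.349983] yaw -20.486275
-85 402 plate range [  25. -102.] [ 73. -66.] top 0.132 [ 31.7 -83.6] pivot [ 0.5386 -0.1718]
0 395 plate range [ 27. -17.] [73. 19.] top 0.109 [58.1  0.8] pivot [ 0.5684 -0.0922]
85 388 plate range [27. 68.] [ 74. 103.] top 0.108 [41.2 85.3] pivot [ 0.5981 -0.0126]
```

```bash
python3 -m jog '[[1,0.7,-1.7,0,0,0,0],[1,1.4,-3.5,0,0,0,0],[1,2.2,-5.2,0,0,0,0],[1,2.9,-7,0,0,0,0],[1,3.6,-8.7,0,0,0,0]]' 40
python3 -m jog '[[1,0.7,-1.7,0,0,0,0],[1,1.4,-3.5,0,0,0,0],[1,2.2,-5.2,0,0,0,0],[1,2.9,-7,0,0,0,0],[1,3.6,-8.7,0,0,0,0]]'
python3 -m jog '[[1,0.7,-1.7,0,0,0,0],[1,1.4,-3.5,0,0,0,0],[1,2.2,-5.2,0,0,0,0],[1,2.9,-7,0,0,0,0],[1,3.6,-8.7,0,0,0,0]]'
```

```text
time: 0.9
ee_pos: [0.2874, 0.2941, 0.2314]
tcp_rot: [-90.0, -0.0, 69.0]
wrist_force: [1.9, 1.1, 0.6]
opening: 0.0125
time: 1.4
ee_pos: [0.3775, 0.0764, 0.2316]
tcp_rot: [-90.1, -0.0, 69.0]
wrist_force: [1.0, 0.6, 0.7]
opening: -0.0002
time: 1.9
ee_pos: [0.4676, -0.1414, 0.2314]
tcp_rot: [-90.0, -0.0, 68.9]
wrist_force: [0.9, 0.9, -0.0]
opening: -0.0001
```

```bash
python3 -m jog '[[1,0.1,-0.1,-1.6,0,0,0],[1,0.2,-0.2,-3.2,0,0,0],[1,0.2,-0.2,-4.7,0,0,0],[1,0.2,-0.2,-4.7,0,0,0],[1,0.2,-0.2,-4.7,0,0,0]]'
python3 - <<'E'
from h import *
o=bot.get_obs();print(o['ee_pos'],o['wrist_force'])
e=np.array(o['ee_pos'])[:2]-[.5386,-.1718];xd=np.array([.9368,-.35]);print('from pivot along/across',e@xd,e@[.35,.9368])
im,d=bot.camera('wrist');im2,d2=bot.camera('scene')
cv2.imwrite('pics/v3.png',np.hstack([cv2.resize(im,(400,300)),cv2.resize(im2[130:250,50:260],(400,300),interpolation=cv2.INTER_CUBIC)])[:,:,::-1])
E
```

```text
time: 2.4
ee_pos: [0.4721, -0.144, 0.1146]
tcp_rot: [-90.0, 0.0, 69.0]
wrist_force: [0.9, -0.2, 0.6]
opening: 0.0002
[ 0.47209904 -0.14400605  0.11463898] [ 0.85471501 -0.16283162  0.64804774]
from pivot along/across -0.07202598043685492 0.0027620345204266046
```

View pics/v3.png

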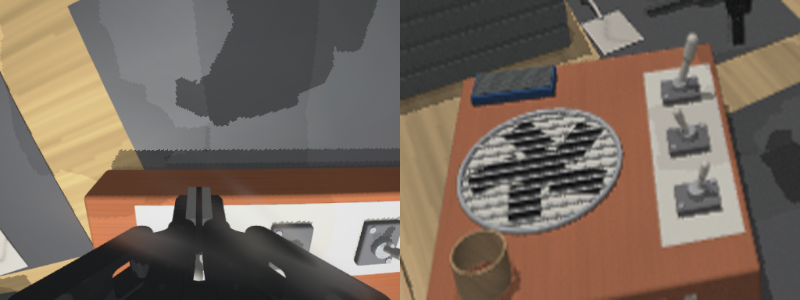

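The wrist view shows the fingers square in front of the long bat at (199,268), about 3 mm off in the row direction. The scene crop still shows that bat off at (688,55). Pushing now.

```bash
python3 -m jog '[[1,0.25,-0.15,-0.1,0,0,0],[1,0.5,-0.25,-0.1,0,0,0],[1,0.75,-0.4,-0.1,0,0,0],[1,1,-0.5,-0.1,0,0,0],[1,1.25,-0.6,-0.1,0,0,0]]'
python3 -m jog '[[1,0.25,-0.1,0,0,0,0],[1,0.5,-0.2,0,0,0,0],[1,0.75,-0.3,0,0,0,0],[1,1,-0.4,0,0,0,0],[1,1.2,-0.45,0,0,0,0]]'
python3 - <<'E'
from h import *
o=bot.get_obs();print(o['ee_pos'],o['wrist_force'])
e=np.array(o['ee_pos'])[:2]-[.5386,-.1718];print(e@[.9368,-.35],e@[.35,.9368])
im2,d2=bot.camera('scene')
cv2.imwrite('pics/v4.png',cv2.resize(im2[130:250,100:260],(800,600),interpolation=cv2.INTER_CUBIC)[:,:,::-1])
E
```

```text
time: 3.0
ee_pos: [0.5042, -0.1594, 0.1113]
tcp_rot: [-90.0, -0.0, 69.0]
wrist_force: [-1.4, -1.1, 0.3]
opening: -0.0
time: 3.5
ee_pos: [0.5342, -0.1706, 0.1111]
tcp_rot: [-90.0, 0.0, 69.0]
wrist_force: [-0.2, -0.2, -0.5]
opening: 0.0005
[ 0.53416669 -0.17061301  0.11114208] [-0.24630574 -0.17659275 -0.53871331]
-0.004568575715021015 -0.0004396864005745886
```

View pics/v4.png

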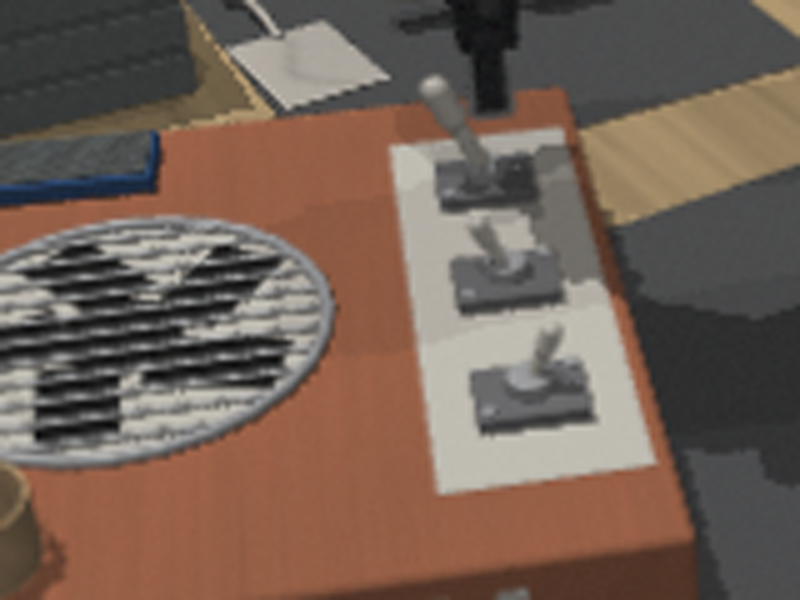

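The long bat has snapped over and leans to the grille, with its end at (433,85). The short bats at (485,235) and (548,345) are as before. I'll retreat back and then up, and check again.

```bash
python3 -m jog '[[1,-0.6,0.2,0,0,0,0],[1,-1.3,0.5,0,0,0,0],[1,-2,0.75,0,0,0,0],[1,-2.6,1,1,0,0,0],[1,-2.6,1,2,0,0,0]]'
python3 -m jog '[[1,-1,0.4,1.5,0,0,0],[1,-2,0.8,3,0,0,0],[1,-2,0.8,3,0,0,0],[1,-2,0.8,3,0,0,0],[1,-2,0.8,3,0,0,0]]'
python3 - <<'E'
from h import *
o=bot.get_obs();print(o['ee_pos'],o['wrist_force'])
im2,d2=bot.camera('scene')
t,d=bot.camera('top');W=cloud('top',d);z=W[...,2]
L=(W[...,:2]-[.5386,-.1718])@np.array([[.9368,.35],[-.35,.9368]])
for c in (0,.085,.17):
    g=(abs(L[...,1]-c)<.03)&(abs(L[...,0])<.045)&(z>.083)&(z<.14)
    if g.any(): print(c,g.sum(),'top',z[g].max().round(3),'along mm',(L[g&(z>z[g].max()-.012)].mean(0)*1e3).round(1))
cv2.imwrite('pics/v5.png',np.hstack([cv2.resize(im2[130:250,100:260],(400,300),interpolation=cv2.INTER_CUBIC),cv2.resize(t[120:260,220:460],(400,300),interpolation=cv2.INTER_CUBIC)])[:,:,::-1])
E
```

```text
time: 4.05
ee_pos: [0.4667, -0.1446, 0.1617]
tcp_rot: [-89.9, 0.0, 69.0]
wrist_force: [1.1, -1.4, 0.2]
opening: -0.0001
time: 4.55
ee_pos: [0.4186, -0.1254, 0.2354]
tcp_rot: [-89.9, 0.0, 69.0]
wrist_force: [0.8, -0.1, -0.7]
opening: -0.0
[ 0.41859494 -0.12538514  0.23535489] [ 0.76501502 -0.13191617 -0.69064103]
0 151 top 0.133 along mm [17.5  1.3]
0.085 82 top 0.109 along mm [ 8.2 85.9]
0.17 63 top 0.109 along mm [ -9.  170.3]
```

View pics/v5.png

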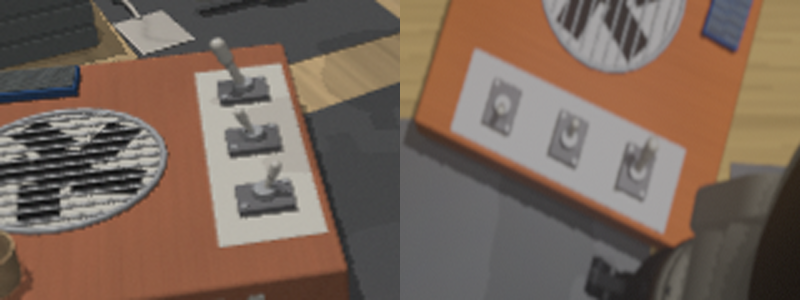

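Both views show the long bat leaning to the grille, its end at (218,45) in the left picture. The short bats have not moved, and the gripper is clear of everything.

```bash
python3 -c "from workcell import bot; print(bot.job_done())"
```

```text
the job is handed in; nothing more can be done
None
```

The dryer fan's long switch is on. I pushed the bat past centre with the closed fingers, coming in square from the front edge; it snapped over towards the grille. I then backed the arm off and handed the job in at about 4.6 s.

- **Long bat:** the depth check puts its end about 17.5 mm to the grille side of its pivot; it was about 18 mm to the front side before.
- **Short bats:** their ends are at +8 mm (on) and -9 mm (off) along the same axis, unchanged from before the push.
- **Robot:** the fingers finished about 0.1 m above and 0.13 m back from the switch. The force reading was near zero, so the robot was touching nothing.

No check failed or disagreed. At the start the trained network found only the long switch reliably: it never reported the switched-on short one and gave one low-confidence match for the other. I located the row from the depth data instead.

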